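# Dispense the brown grinding ball from the carousel

## Task

The grinding-ball carousel beside the white bowl still holds a brown, a white and a steel ball. Turn the wheel by pushing its black pegs until the pocket with the brown ball clicks into place squarely in front of the spout, then tip the carousel well forward by pushing its orange paddle towards the spout so that the brown ball rolls out into the bowl. Let the carousel go back level, with the other two balls still in it; do not force the mechanism, and leave the bowl and the stain jar standing where they are.

Things in the scene. Friction and masses are not known exactly. Their poses are not given: they have to be found in the camera images.
- dispenser: Fixed grey stand of the ball carousel: base plate 210 x 262 mm, two cheeks 138 mm high. Origin: on the worktop below the wheel's middle (within 5 mm at rest); own x points from the wheel to the spout and bowl (roughly to the robot's left), y parallel to the tilt axis, z up. It carries a round aluminium cradle that tips, with the grey wheel in it.
- wheel_centre (a point): Point on the wheel's axle level with the wheel's upper face (about 166 mm over the worktop); moves with the cradle. Its x points through the middle of the spout. The wheel, radius 97 mm, leans back 0.06 rad at rest (spout side higher). Guard ring round it: outer radius 104 mm, 2 mm higher than the wheel's face, open only at the spout (51 mm gap).
- pocket0 (a point): Floor of one of the wheel's four radial pockets (90 degrees apart, 46 mm wide, floor 26 mm below the wheel's upper face), 66 mm from the axle; turns with the wheel. At the start this pocket is empty and clicked in at the spout; which ball lies in which of the others varies. Ball tops stand 10 mm above the wheel's face.
- peg0 (a point): Top centre of one of four upright black pegs on the wheel, 14 mm thick, 75 mm from the axle, midway between pockets (this one 45 degrees counter-clockwise of pocket0, the others 90 degrees apart). They rise 49 mm above the wheel's upper face, to about 215 mm over the worktop (5 mm more or less with the lean).
- wheel (a joint): Wheel angle in the cradle, rad, positive counter-clockwise from above, 0 with pocket0 at the spout; over a full turn both ways. A sprung detent clicks at each multiple of pi/2: about 5 N at a peg pushes over a bump 0.12 rad before and after it; within 0.06 rad the wheel, let go, snaps to the multiple. Elsewhere it turns lightly and stays where left.
- cradle (a joint): Tip angle of the cradle with its wheel, rad: 0 at rest, growing as the spout goes down, hard stop at 0.6. Returns to 0 by itself when let go; tipping takes about 4 to 9 N at the paddle. The ball in the pocket at the spout rolls out from about 0.2 to 0.3 on.
- tilt_axis (a point): Middle of the cradle's level tilt axis, 40 mm from the wheel's axle towards the spout, 120 mm over the worktop; fixed to the stand. The axis runs along the dispenser's y.
- spout (a point): Middle of the lower lip of the spout, a 52 mm long open chute on the cradle; moves with the cradle.
- paddle (a point): Centre of the outer face (away from the spout) of the upright orange rubber paddle, 56 mm wide, 46 mm high, 14 mm thick, on a 28 mm wide mast behind the wheel, opposite the spout. At rest 172 mm behind and 87 mm above the tilt axis. Push it towards the spout; it moves on an arc about the tilt axis, forward and up.
- brown_ball_center (a point): Centre of the brown ball, 36 mm across, 65 g, the one to dispense.
- white_ball_center (a point): Centre of the white ball, 36 mm across, which must stay in the wheel.
- steel_ball_center (a point): Centre of the shiny steel ball, 36 mm across, which must stay in the wheel.
- bowl: Loose round white ceramic bowl with upright walls, 118 mm across, 60 mm high, wall 5 mm, 0.6 kg, standing under the spout. Origin: centre of its underside.
- jar: Loose white plastic stain jar, 60 mm across, 76 mm high, a bystander at the right. Origin: centre of its underside.
Mind the look-alikes: they are no part of the job. Leave any yellow look-alike of the part that bears steel_ball_center alone. What is shaped like the bowl but blue is not meant.

How it is judged:
On the way, in this order (a step that is already met when the one before it is completed fails the run):
1. the wheel stands with the brown ball's pocket squarely at the spout, the carousel still level (x of brown_ball_center in the frame of wheel_centre between 0.03 and 0.1 m and y of brown_ball_center in the frame of wheel_centre between -0.01 and 0.01 m and value of joint cradle below 0.1 rad and velocity of joint wheel between -0.3 and 0.3 rad/s), for 0.2 s.
2. the carousel is tipped forward by more than 0.15 rad (value of joint cradle above 0.15 rad), for 0.1 s.
At the end, for the whole second after the job is handed in: The brown ball lies at rest in the upright bowl (centre within 50 mm of the bowl's axis and below 50 mm height), the carousel is back level within 0.05 rad, and the white and steel balls are still in the wheel (within 95 mm of its centre) (horizontal distance between brown_ball_center and bowl below 0.05 m and height (world z) of brown_ball_center below 0.05 m and angle between bowl's own z axis and vertical below 0.1 rad and linear speed of brown_ball below 0.1 m/s and value of joint cradle below 0.05 rad and distance between each of white_ball_center, steel_ball_center and wheel_centre below 0.095 m); the robot touches nothing.
It fails at once if the mechanism is forced with more than 60 N by the fingers (contact force between the fingers and dispenser above 60 N).
It fails at once if the bowl is moved more than 30 mm (distance of bowl from where it was at the start of the episode above 0.03 m).
It fails at once if the stain jar is moved more than 30 mm (distance of jar from where it was at the start of the episode above 0.03 m).
It also fails if it takes over 64 s, if anything falls off the work surface, if the arm or the gripper's body presses on something with over 40 N, if the wrist force passes 120 N, or if a joint passes its speed limit or range.

## Robot

A 6-joint arm with a two-finger parallel gripper is mounted at the origin on a cart in front of the work surface, level with it; the furniture and walls round the work are solid. World frame = base frame: x ahead of the robot, y to its left, z up, the work surface at z = 0. Lengths are in m, angles in rad, forces in N, time in s.
With the tool pointing down it reaches from about 0.25 to 0.725 m from the base axis. Payload 9.7 kg.
Tool frame: the origin (TCP) lies at the very end of the fingers, on their centre line; the grasp point (between the pads) lies 19 mm behind it; z points along the fingers, y is the direction in which the jaws open and shut (so a half turn about z gives the same grasp; the last joint's range is limited). The gripper opens to 85 mm and grips with 20 to 120 N. Pads are 22 mm wide; open, the fingers measure 114 mm over their backs; the gripper's body (76 mm by 85 mm) begins 54 mm behind the grasp point. The pads swing forward as they close: fully open they stand 13 mm farther back than shut.
Start: joints at [1.281, 0.087, 0.176, 1.66, 0, 1.571], TCP at [0.157, 0.527, 0.231] pointing down, gripper open.
Joint ranges: [-3.13, 3.13], [-0.85, 1.81], [-1.15, 1.24], [-2.2, 2.28], [-1.44, 1.52], [-3.14, 3.14]. Speed limits (rad/s): [2.22, 2.22, 2.57, 3.14, 3.14, 3.14].

## Interface

Orientations are given as [roll, pitch, yaw] about the fixed x, y, z axes, in that order (R = Rz(yaw) Ry(pitch) Rx(roll)).
In Python, from bench import arm gives the robot as it stands.
- The arm moves only by the tool send_rows, never from a script. Its argument "deltas" is a list that holds one entry, the list of rows, each a list of 7 numbers: the shift along the tool's x, y, z in m, then the turn, a rotation vector about the tool's x, y, z in degrees, then the closure, from -1 (fully open) to 1 (shut), so that 0 is half open. In form: [[[x, y, z, ax, ay, az, gripper], ...]]. A call has 1 to 5 rows; each row is the pose to reach, as a shift and turn from the pose measured when the call began, along the tool's axes at that moment; what a row does not reach only later rows make up. A row lasts 1/12 s, in which the tool goes at most 41.7 mm and 7.16 degrees, less where a joint would pass 70% of its speed; a pose out of reach is approached as far as the arm can. A call with a gripper value outside its range is refused whole. The fingers move at their own pace and stop on an object; the grip force is fixed at half the most. Time passes only in rows, so rows that repeat a pose let the fingers close. It gives the time, the measured TCP pose, the force and the opening at its end, in the units of the state.
- arm.observe(): the state, without advancing time (a new reading comes with each control period).
- arm.capture(name): name is "scene" or "top" or "wrist"; returns (picture, depth): 420x560x3 uint8, blue, green, red; 420x560 float32, m along the optical axis (not along the pixel's ray), 0 where there is no reading.
- arm.camera_model(name): a dict with "camera_matrix" (3x3 intrinsics, pixels), "extrinsics" (4x4, takes a point from camera to world coordinates). Camera axes: x right, y down, z forward; pixel columns grow to the right and rows downward; lengths in m; the calibration is good to about 2 mm. A picture is of the moment at which its call begins: read the wrist's pose just before it. camera_model takes no time and is no camera call; for the wrist camera it gives the pose at the moment of the call.
- arm.finish_job(): hands the job in, once; it reports no verdict.
The state is a dict: "time": time; "q": joint angles; "qd": joint speeds; "joint_efforts": joint torques, N m; "tcp_pos": TCP position; "tool_rot": TCP orientation; "force": force on the tool from outside, world axes, zero at the start; "moment": the same for the moment, N m; "grip_width": finger opening in m.
Only numpy, scipy, OpenCV 4.12 (cv2) and the standard library are available. Lean on these libraries where they do the work, as an engineer would, in place of code of your own. Each camera call takes 0.05 s, during which the arm holds its last target.

## Working session

There is one attempt and no reset: what is moved stays moved. The work goes in short steps, Python scripts to look and compute and a tool call to move; the robot and the scene stay as the last step left them, time stands still between calls to the robot, and variables do not carry over. Pictures are saved under pics/ and viewed, and the job is handed in when it is done.

Besides the shell and the picture viewer there is one more tool, called after ">>>" as name([rows], argument=value, ...), one row to a line, values as JSON. send_rows: Moves the arm, as the interface text tells. Its arguments: {"type":"object","properties":{"deltas":{"type":"array"}},"required":["deltas"]}

```bash
ls; mkdir -p pics; python3 - <<'E'
from bench import arm
import cv2,numpy as np
s=arm.observe();print(s)
for n in("scene","top"):
    p,d=arm.capture(n);cv2.imwrite(f"pics/{n}0.png",p);np.save(f"pics/{n}0.npy",d);m=arm.camera_model(n);print(n,np.round(m["camera_matrix"],1).tolist(),np.round(m["extrinsics"],4).tolist())
E
```

```text
pics
{'time': 0.0, 'q': array([1.28102809e+00, 8.74716295e-02, 1.75128063e-01, 1.65978758e+00,
       1.17798804e-05, 1.57078984e+00]), 'qd': array([-0.00124396, -0.00115948,  0.00010588,  0.00040939,  0.00018378,
       -0.00062886]), 'joint_efforts': array([ 6.89547469e-04, -5.20388031e+01,  4.64805257e+01,  1.65151973e-02,
        1.53499495e-04,  7.89862383e-06]), 'tcp_pos': array([0.15708399, 0.52685566, 0.2305736 ]), 'tool_rot': array([-3.14025783e+00, -1.17885341e-05,  2.85183089e+00]), 'force': array([ 1.27061426, -0.34367106, -0.42531931]), 'moment': array([0.00159056, 0.02633959, 0.00746437]), 'grip_width': 0.08529820386681992}
scene [[448.6, 0.0, 278.6], [0.0, 448.6, 206.6], [0.0, 0.0, 1.0]] [[0.8046, -0.4478, 0.3901, 0.0187], [-0.5935, -0.5846, 0.5532, -0.7223], [-0.0197, -0.6766, -0.7361, 0.9953], [0.0, 0.0, 0.0, 1.0]]
top [[446.6, 0.0, 283.0], [0.0, 446.6, 209.2], [0.0, 0.0, 1.0]] [[-0.0224, -0.9943, 0.1046, 0.3981], [-0.9997, 0.0235, 0.0091, -0.096], [-0.0115, -0.1043, -0.9945, 1.0591], [0.0, 0.0, 0.0, 1.0]]
```

View pics/top0.png

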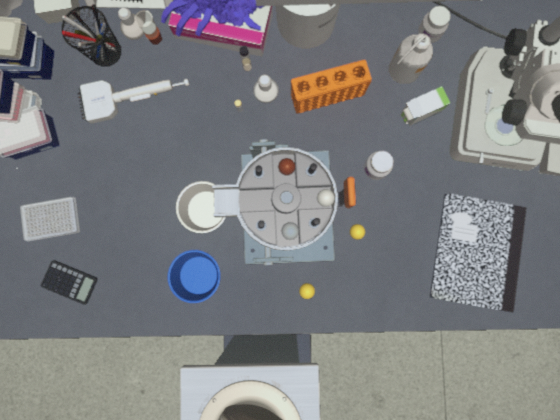

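View pics/scene0.png

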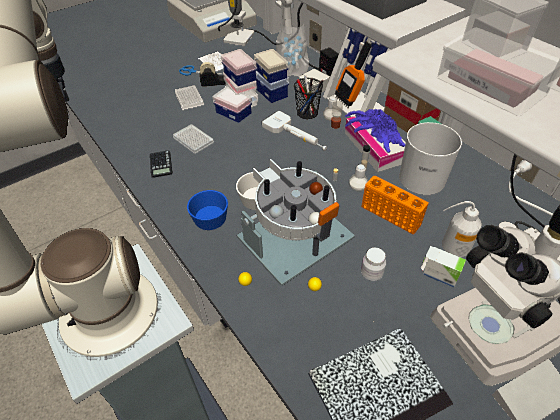

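Top view: the carousel wheel is at (287,198) and the spout points left into the white bowl (200,207). The brown ball is at (287,167), white (326,198) and steel (290,231). The paddle is at (350,192) and the jar at (380,163). Yellow balls at (358,232) and (307,291) and the blue bowl at (194,277) are look-alikes, so I leave them alone. Next I measure the pegs, balls and paddle.

```bash
cat > h.py <<'E'
import numpy as np,cv2
def ray(m,u,v,z):
    K=m["camera_matrix"];T=m["extrinsics"]
    d=T[:3,:3]@np.linalg.solve(K,[u,v,1.]);o=T[:3,3];return o+d*(z-o[2])/d[2]
def proj(m,p):
    K=m["camera_matrix"];T=m["extrinsics"];c=K@(T[:3,:3].T@(np.array(p)-T[:3,3]));return c[:2]/c[2]
def pts(m,d):
    K=m["camera_matrix"];T=m["extrinsics"];v,u=np.mgrid[:d.shape[0],:d.shape[1]]
    c=np.stack([(u-K[0,2])/K[0,0]*d,(v-K[1,2])/K[1,1]*d,d],-1);return c@T[:3,:3].T+T[:3,3]
def blobs(mask,amin=8):
    n,l,s,c=cv2.connectedComponentsWithStats(mask.astype(np.uint8));return [(l==i,s[i,4],c[i]) for i in range(1,n) if s[i,4]>=amin]
E
python3 - <<'E'
from bench import arm
from h import *
p=cv2.imread("pics/top0.png");d=np.load("pics/top0.npy");m=arm.camera_model("top");P=pts(m,d)
hsv=cv2.cvtColor(p,cv2.COLOR_BGR2HSV);r=np.zeros(d.shape,bool);r[135:275,215:370]=1
print("pegs (z in .2-.23, dark)")
for b,a,c in blobs(r&(hsv[...,2]<60)&(P[...,2]>.185)&(P[...,2]<.235),4):print(a,c.round(1),P[b].mean(0).round(4),P[b][:,2].max().round(4),ray(m,*c,.215).round(4))
print("orange")
for b,a,c in blobs(r&(hsv[...,0]>3)&(hsv[...,0]<15)&(hsv[...,1]>150)&(hsv[...,2]>100)&(P[...,2]>.19)):print(a,c.round(1),P[b].mean(0).round(4),np.percentile(P[b],[2,98],axis=0).round(3))
print("brown")
for b,a,c in blobs(r&((hsv[...,0]<12)|(hsv[...,0]>170))&(hsv[...,1]>80)&(hsv[...,2]<150)&(P[...,2]>.14)):print(a,c.round(1),P[b].mean(0).round(4),ray(m,*c,.16).round(4))
q=(P[...,2]>.16)&(P[...,2]<.185)&r
v,u=np.nonzero(q)
cnt=max(cv2.findContours(q.astype(np.uint8),0,2)[0],key=cv2.contourArea)
print(cv2.minEnclosingCircle(cnt))
cv2.imwrite("pics/crop0.png",cv2.resize(p[135:275,205:375],None,fx=4.5,fy=4.2,interpolation=3))
E
```

```text
pegs (z in .2-.23, dark)
13 [310.5 170.3] [ 0.5639 -0.1436  0.1979] 0.2113 [ 0.5606 -0.1426  0.215 ]
10 [258.3 172.8] [ 0.56   -0.0419  0.2057] 0.2178 [ 0.5582 -0.0425  0.215 ]
5 [312.8 223.2] [ 0.4597 -0.1447  0.2044] 0.2113 [ 0.4589 -0.1441  0.215 ]
orange
183 [350.6 191.1] [ 0.516  -0.2153  0.233 ] [[ 0.491 -0.222  0.225]
 [ 0.542 -0.21   0.232]]
brown
190 [286.5 166.2] [ 0.5771 -0.0971  0.1793] [ 0.581 -0.097  0.16 ]
123 [346.1 193.9] [ 0.5123 -0.2083  0.2206] [ 0.5208 -0.2165  0.16  ]
((274.7583312988281, 200.5), 61.735897064208984)
```

View pics/crop0.png

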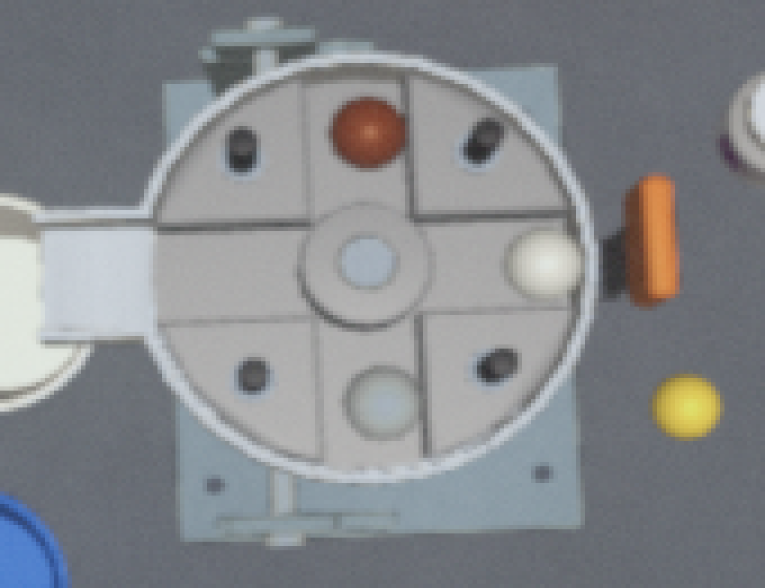

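```bash
python3 - <<'E'
from bench import arm
from h import *
p=cv2.imread("pics/top0.png");d=np.load("pics/top0.npy");m=arm.camera_model("top");P=pts(m,d)
pk={"A":(242,138),"B":(489,132),"C":(255,371),"D":(502,359)}
W=[]
for k,(x,y) in pk.items():
    z=.213+(.003 if k in"AC" else -.003)
    w=ray(m,205+x/4.5-.4,135+y/4.2-.4,z);W.append(w);print(k,w.round(4))
W=np.array(W);c=W.mean(0);print(c.round(4),np.hypot(*(W-c)[:,:2].T).round(4),np.degrees(np.arctan2(*(W-c)[:,1::-1].T)).round(1))
hub=ray(m,205+367/4.5-.4,135+262/4.2-.4,.17);print("hub",hub.round(4))
for n,(x,y,z) in {"brown":(368,132,.158),"white":(545,264,.158),"steel":(382,402,.158),"paddle top":(655,240,.23),"padA":(676,300,.23),"padB":(672,180,.23),"spoutmid":(43,275,.16)}.items():
    w=ray(m,205+x/4.5-.4,135+y/4.2-.4,z);print(n,w.round(4))
s=cv2.imread("pics/scene0.png");cv2.imwrite("pics/crop1.png",cv2.resize(s[150:290,220:370],None,fx=5,fy=4.2,interpolation=3))
hs=cv2.cvtColor(s,cv2.COLOR_BGR2HSV);sm=arm.camera_model("scene");sd=np.load("pics/scene0.npy");S=pts(sm,sd)
r=np.zeros(sd.shape,bool);r[195:235,310:345]=1
q=r&(hs[...,0]>3)&(hs[...,0]<18)&(hs[...,1]>150)&(sd>0)
print(np.percentile(S[q],[2,50,98],axis=0).round(3))
E
```

```text
A [ 0.5684 -0.0429  0.216 ]
B [ 0.5698 -0.1485  0.21  ]
C [ 0.4616 -0.0466  0.216 ]
D [ 0.4651 -0.151   0.21  ]
[ 0.5162 -0.0972  0.213 ] [0.0753 0.0742 0.0745 0.0742] [  46.2  -43.8  137.1 -133.6]
hub [ 0.5162 -0.0948  0.17  ]
brown [ 0.5817 -0.0967  0.158 ]
white [ 0.5148 -0.1751  0.158 ]
steel [ 0.4498 -0.0999  0.158 ]
paddle top [ 0.5152 -0.2148  0.23  ]
padA [ 0.4881 -0.2225  0.23  ]
padB [ 0.5421 -0.2229  0.23  ]
spoutmid [0.5146 0.0517 0.16  ]
[[ 0.489 -0.225  0.185]
 [ 0.512 -0.222  0.215]
 [ 0.54  -0.214  0.228]]
```

View pics/crop1.png

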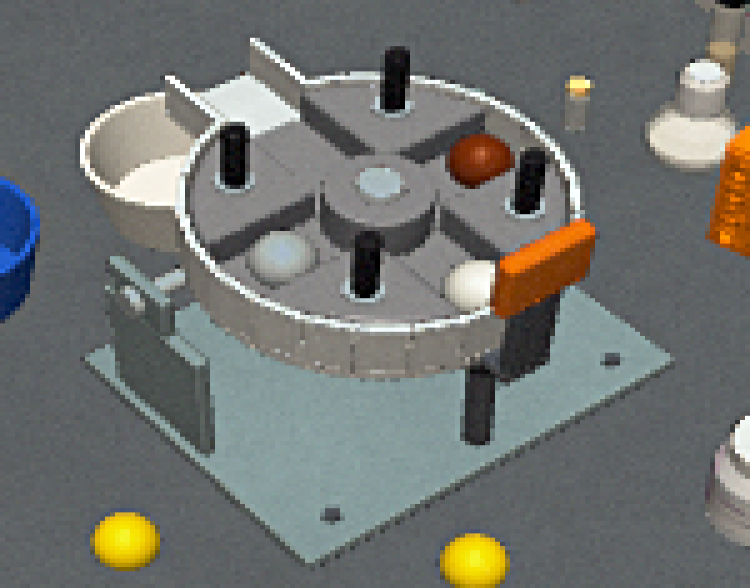

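Peg radius measures 74.5 mm (75 given) and the paddle's outer face is at y≈-0.224, so both fit. The wheel centre is (0.516,-0.096). The brown pocket at +x needs +90° counter-clockwise. My plan is to push peg C, at 137° in world, round to 227° with closed fingers that turn along with it.

```bash
cat >> h.py <<'E'
from scipy.spatial.transform import Rotation as R
def row(s,pos,yaw_deg,f=1.0):
    A=R.from_euler('xyz',s["tool_rot"]);B=R.from_euler('xyz',[np.pi,0,np.radians(yaw_deg)])
    d=A.inv().apply(np.array(pos)-s["tcp_pos"]);w=(A.inv()*B).as_rotvec(degrees=True)
    return np.round(d,4).tolist(),np.round(w,1).tolist()
C=np.array([.516,-.096])
def fing(phi,z,r=.075):
    a=np.radians(phi);return [C[0]+r*np.cos(a),C[1]+r*np.sin(a),z],phi-90
E
python3 - <<'E'
from bench import arm
from h import *
s=arm.observe();p,y=fing(116,.275);print(p,y,row(s,p,y))
E
```

```text
[np.float64(0.4831221639908192), np.float64(-0.028590446527562485), 0.275] 26 ([-0.4711, -0.4392, -0.0438], [-0.0, 0.1, 137.4])
```

>>> send_rows([
  [[-0.09,-0.08,-0.044,0,0,7,1],[-0.12,-0.11,-0.044,0,0,14,1],[-0.15,-0.14,-0.044,0,0,21,1],[-0.18,-0.17,-0.044,0,0,28,1],[-0.21,-0.19,-0.044,0,0,35,1]],
])

```text
time: 0.52
tcp_pos: [0.2617, 0.3502, 0.2693]
tool_rot: [-3.141, 0.001, 2.236]
force: [0.4, 1.2, -0.8]
grip_width: 0.0256
```

```bash
cat > o.py <<'E'
from bench import arm
from h import *
import sys
s=arm.observe();print(round(s["time"],2),s["tcp_pos"].round(4),np.degrees(s["tool_rot"]).round(1),"F",s["force"].round(1),s["q"].round(2),round(s["grip_width"],4))
if len(sys.argv)>2:
    p,y=fing(float(sys.argv[1]),float(sys.argv[2]));print(np.round(p,4),y,row(s,p,y))
E
python3 o.py 116 .275
```

```text
0.52 [0.2617 0.3502 0.2693] [-180.     0.   128.1] F [ 0.4  1.2 -0.8] [ 0.93 -0.16  0.01  1.74 -0.    1.84] 0.0256
[ 0.4831 -0.0286  0.275 ] 26.0 ([-0.4347, -0.0595, -0.0054], [0.0, 0.1, 102.1])
```

>>> send_rows([
  [[-0.04,-0.006,-0.005,0,0,7,1],[-0.08,-0.012,-0.005,0,0,14,1],[-0.12,-0.018,-0.005,0,0,21,1],[-0.16,-0.024,-0.005,0,0,28,1],[-0.2,-0.03,-0.005,0,0,35,1]],
])

```text
time: 0.93
tcp_pos: [0.3618, 0.1724, 0.2744]
tool_rot: [3.141, 0.001, 1.619]
force: [1.0, 1.5, 0.6]
grip_width: -0.0001
```

```bash
python3 o.py 116 .275
```

```text
0.93 [0.3618 0.1724 0.2744] [180.    0.   92.8] F [1.  1.5 0.6] [ 0.45 -0.24 -0.05  1.77 -0.    1.97] -0.0001
[ 0.4831 -0.0286  0.275 ] 26.0 ([-0.2066, 0.1114, -0.0004], [0.0, 0.0, 66.8])
```

>>> send_rows([
  [[-0.035,0.019,0,0,0,7,1],[-0.07,0.038,0,0,0,14,1],[-0.1,0.054,0,0,0,21,1],[-0.13,0.07,0,0,0,28,1],[-0.16,0.086,0,0,0,35,1]],
])

```text
time: 1.35
tcp_pos: [0.4559, 0.0148, 0.2743]
tool_rot: [3.141, 0.001, 1.002]
force: [0.2, 0.4, 0.5]
grip_width: 0.0002
```

```bash
python3 o.py 116 .275
```

```text
1.35 [0.4559 0.0148 0.2743] [180.    0.   57.4] F [0.2 0.4 0.5] [ 0.03 -0.12  0.06  1.75 -0.    2.17] 0.0002
[ 0.4831 -0.0286  0.275 ] 26.0 ([-0.0219, 0.0464, -0.0006], [0.0, 0.0, 31.4])
```

>>> send_rows([
  [[-0.005,0.01,0,0,0,7,1],[-0.01,0.02,0,0,0,14,1],[-0.016,0.03,0,0,0,21,1],[-0.022,0.046,0,0,0,28,1],[-0.022,0.046,0,0,0,31.4,1]],
])

```text
time: 1.77
tcp_pos: [0.4838, -0.0302, 0.2735]
tool_rot: [3.141, 0.001, 0.445]
force: [1.0, -0.2, -0.8]
grip_width: -0.0003
```

```bash
python3 o.py 116 .19; python3 -c "
from bench import arm;import cv2
for n in('top','wrist','scene'):
  p,d=arm.capture(n);cv2.imwrite(f'pics/{n}1.png',p if n!='scene' else cv2.resize(p[100:300,170:410],None,fx=3,fy=3))
"
```

```text
1.77 [ 0.4838 -0.0302  0.2735] [1.80e+02 1.00e-01 2.55e+01] F [ 1.  -0.2 -0.8] [-0.06 -0.05  0.12  1.74 -0.    2.63] -0.0003
[ 0.4831 -0.0286  0.19  ] 26.0 ([0.0002, -0.0018, 0.0835], [0.0, 0.1, -0.5])
```

View pics/wrist1.png

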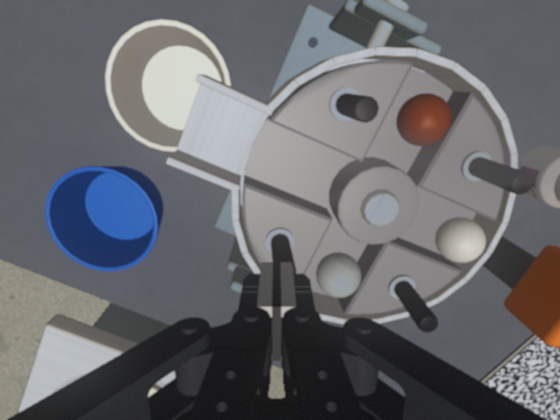

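View pics/scene1.png

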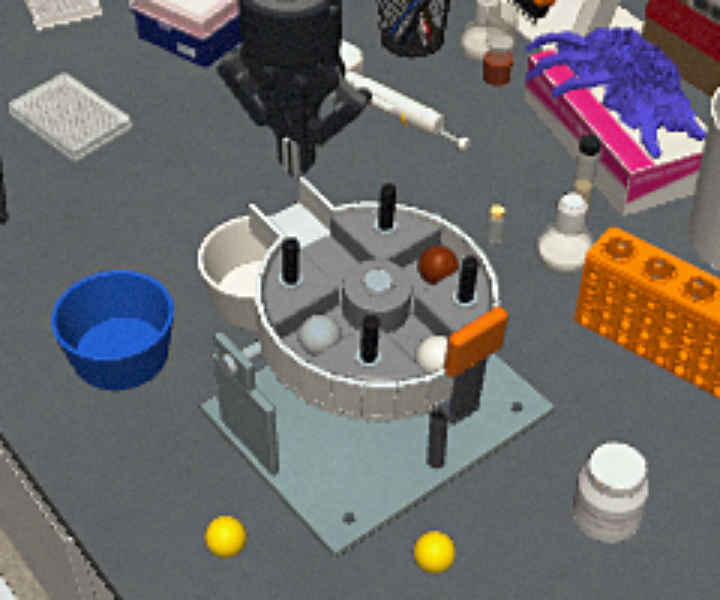

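>>> send_rows([
  [[0,-0.001,0.03,0,0,0,1],[0,-0.001,0.06,0,0,0,1],[0,-0.0015,0.083,0,0,0,1],[0,-0.0015,0.083,0,0,0,1]],
])

```text
time: 2.25
tcp_pos: [0.4798, -0.0268, 0.1865]
tool_rot: [-3.138, 0.007, 0.458]
force: [-0.3, -0.4, -0.0]
grip_width: -0.0005
```

```bash
for a in 120 124 128 132 136; do python3 o.py $a .19; done
```

```text
2.25 [ 0.4798 -0.0268  0.1865] [-179.8    0.4   26.2] F [-0.3 -0.4 -0. ] [-0.06 -0.08 -0.08  1.58 -0.    2.63] -0.0005
[ 0.4785 -0.031   0.19  ] 30.0 ([-0.0031, 0.0033, -0.0035], [-0.2, 0.4, -3.8])
2.25 [ 0.4798 -0.0268  0.1865] [-179.8    0.4   26.2] F [-0.3 -0.4 -0. ] [-0.06 -0.08 -0.08  1.58 -0.    2.63] -0.0005
[ 0.4741 -0.0338  0.19  ] 34.0 ([-0.0083, 0.0038, -0.0034], [-0.2, 0.4, -7.8])
2.25 [ 0.4798 -0.0268  0.1865] [-179.8    0.4   26.2] F [-0.3 -0.4 -0. ] [-0.06 -0.08 -0.08  1.58 -0.    2.63] -0.0005
[ 0.4698 -0.0369  0.19  ] 38.0 ([-0.0135, 0.0047, -0.0034], [-0.2, 0.4, -11.8])
2.25 [ 0.4798 -0.0268  0.1865] [-179.8    0.4   26.2] F [-0.3 -0.4 -0. ] [-0.06 -0.08 -0.08  1.58 -0.    2.63] -0.0005
[ 0.4658 -0.0403  0.19  ] 42.0 ([-0.0186, 0.0059, -0.0034], [-0.2, 0.4, -15.8])
2.25 [ 0.4798 -0.0268  0.1865] [-179.8    0.4   26.2] F [-0.3 -0.4 -0. ] [-0.06 -0.08 -0.08  1.58 -0.    2.63] -0.0005
[ 0.462  -0.0439  0.19  ] 46.0 ([-0.0236, 0.0075, -0.0034], [-0.2, 0.4, -19.8])
```

>>> send_rows([
  [[-0.003,0.0033,-0.0035,0,0.4,-3.8,1],[-0.0083,0.0038,-0.0035,0,0.4,-7.8,1],[-0.0135,0.0047,-0.0035,0,0.4,-11.8,1],[-0.0186,0.006,-0.0035,0,0.4,-15.8,1],[-0.0236,0.0075,-0.0035,0,0.4,-19.8,1]],
])

```text
time: 2.67
tcp_pos: [0.4621, -0.0435, 0.1917]
tool_rot: [-3.138, -0.003, 0.81]
force: [0.2, 0.6, 0.7]
grip_width: 0.0001
```

```bash
for a in  140 144 148 152 156; do python3 o.py $a .19; done
```

```text
2.67 [ 0.4621 -0.0435  0.1917] [-179.8   -0.2   46.4] F [0.2 0.6 0.7] [-0.1  -0.13 -0.11  1.59  0.    2.24] 0.0001
[ 0.4585 -0.0478  0.19  ] 50.0 ([-0.0056, 0.0004, 0.0017], [-0.2, -0.2, -3.6])
2.67 [ 0.4621 -0.0435  0.1917] [-179.8   -0.2   46.4] F [0.2 0.6 0.7] [-0.1  -0.13 -0.11  1.59  0.    2.24] 0.0001
[ 0.4553 -0.0519  0.19  ] 54.0 ([-0.0108, 0.0009, 0.0017], [-0.2, -0.2, -7.6])
2.67 [ 0.4621 -0.0435  0.1917] [-179.8   -0.2   46.4] F [0.2 0.6 0.7] [-0.1  -0.13 -0.11  1.59  0.    2.24] 0.0001
[ 0.4524 -0.0563  0.19  ] 58.0 ([-0.016, 0.0018, 0.0017], [-0.2, -0.2, -11.6])
2.67 [ 0.4621 -0.0435  0.1917] [-179.8   -0.2   46.4] F [0.2 0.6 0.7] [-0.1  -0.13 -0.11  1.59  0.    2.24] 0.0001
[ 0.4498 -0.0608  0.19  ] 62.0 ([-0.0211, 0.003, 0.0017], [-0.2, -0.2, -15.6])
2.67 [ 0.4621 -0.0435  0.1917] [-179.8   -0.2   46.4] F [0.2 0.6 0.7] [-0.1  -0.13 -0.11  1.59  0.    2.24] 0.0001
[ 0.4475 -0.0655  0.19  ] 66.0 ([-0.026, 0.0046, 0.0017], [-0.2, -0.2, -19.6])
```

>>> send_rows([
  [[-0.0056,0.0004,0.0017,0,0,-3.6,1],[-0.0108,0.0009,0.0017,0,0,-7.6,1],[-0.016,0.0018,0.0017,0,0,-11.6,1],[-0.0211,0.003,0.0017,0,0,-15.6,1],[-0.026,0.0046,0.0017,0,0,-19.6,1]],
])

```text
time: 3.08
tcp_pos: [0.4476, -0.0653, 0.1917]
tool_rot: [-3.141, -0.004, 1.158]
force: [-1.1, 0.0, -0.4]
grip_width: -0.0001
```

```bash
for a in  160 164 168 172 176; do python3 o.py $a .19; done;  python3 -c "
from bench import arm;import cv2
for n in('scene',):
  p,d=arm.capture(n);cv2.imwrite(f'pics/{n}2.png',p if n!='scene' else cv2.resize(p[100:300,170:410],None,fx=3,fy=3))
"
```

```text
3.08 [ 0.4476 -0.0653  0.1917] [-180.    -0.2   66.4] F [-1.1  0.  -0.4] [-0.15 -0.16 -0.14  1.59  0.    1.84] -0.0001
[ 0.4455 -0.0703  0.19  ] 70.0 ([-0.0054, 0.0001, 0.0017], [-0.0, -0.2, -3.6])
3.08 [ 0.4476 -0.0653  0.1917] [-180.    -0.2   66.4] F [-1.1  0.  -0.4] [-0.15 -0.16 -0.14  1.59  0.    1.84] -0.0001
[ 0.4439 -0.0753  0.19  ] 74.0 ([-0.0107, 0.0006, 0.0017], [-0.0, -0.2, -7.6])
3.08 [ 0.4476 -0.0653  0.1917] [-180.    -0.2   66.4] F [-1.1  0.  -0.4] [-0.15 -0.16 -0.14  1.59  0.    1.84] -0.0001
[ 0.4426 -0.0804  0.19  ] 78.0 ([-0.0158, 0.0015, 0.0017], [-0.0, -0.3, -11.6])
3.08 [ 0.4476 -0.0653  0.1917] [-180.    -0.2   66.4] F [-1.1  0.  -0.4] [-0.15 -0.16 -0.14  1.59  0.    1.84] -0.0001
[ 0.4417 -0.0856  0.19  ] 82.0 ([-0.0209, 0.0027, 0.0016], [0.0, -0.3, -15.6])
3.08 [ 0.4476 -0.0653  0.1917] [-180.    -0.2   66.4] F [-1.1  0.  -0.4] [-0.15 -0.16 -0.14  1.59  0.    1.84] -0.0001
[ 0.4412 -0.0908  0.19  ] 86.0 ([-0.0259, 0.0043, 0.0016], [0.0, -0.3, -19.6])
```

View pics/scene2.png

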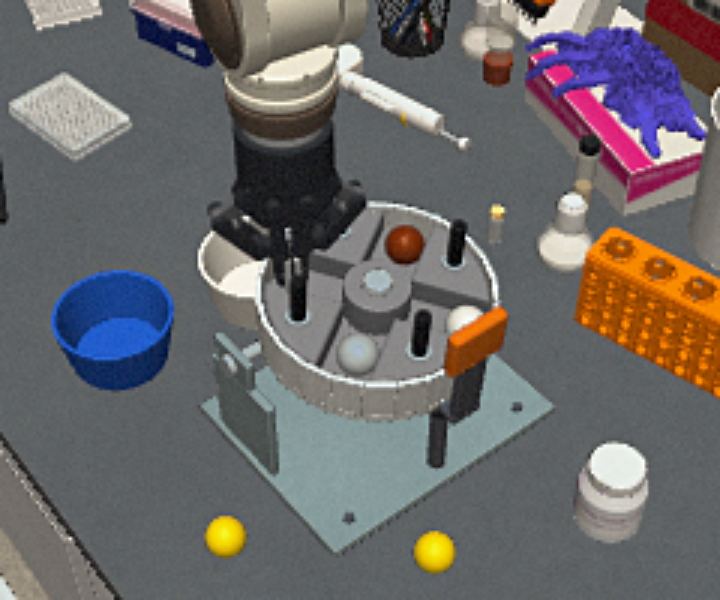

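The wheel has turned about 35° and the finger at (290,255) is pressing against its peg at (297,295). I carry on.

>>> send_rows([
  [[-0.0054,0.0001,0.0015,0,0,-3.6,1],[-0.0107,0.0006,0.0015,0,0,-7.6,1],[-0.0158,0.0015,0.0015,0,0,-11.6,1],[-0.0209,0.0027,0.0015,0,0,-15.6,1],[-0.0259,0.0043,0.0015,0,0,-19.6,1]],
])

```text
time: 3.55
tcp_pos: [0.4412, -0.0912, 0.1915]
tool_rot: [3.139, -0.004, 1.508]
force: [-0.8, 0.2, -0.1]
grip_width: 0.0001
```

```bash
for a in  180 184 188 192 196; do python3 o.py $a .19; done
```

```text
3.55 [ 0.4412 -0.0912  0.1915] [179.9  -0.2  86.4] F [-0.8  0.2 -0.1] [-0.21 -0.16 -0.14  1.59  0.    1.43] 0.0001
[ 0.441 -0.096  0.19 ] 90.0 ([-0.0048, 0.0001, 0.0015], [0.1, -0.2, -3.6])
3.55 [ 0.4412 -0.0912  0.1915] [179.9  -0.2  86.4] F [-0.8  0.2 -0.1] [-0.21 -0.16 -0.14  1.59  0.    1.43] 0.0001
[ 0.4412 -0.1012  0.19  ] 94.0 ([-0.01, 0.0006, 0.0015], [0.1, -0.2, -7.6])
3.55 [ 0.4412 -0.0912  0.1915] [179.9  -0.2  86.4] F [-0.8  0.2 -0.1] [-0.21 -0.16 -0.14  1.59  0.    1.43] 0.0001
[ 0.4417 -0.1064  0.19  ] 98.0 ([-0.0152, 0.0014, 0.0015], [0.1, -0.2, -11.6])
3.55 [ 0.4412 -0.0912  0.1915] [179.9  -0.2  86.4] F [-0.8  0.2 -0.1] [-0.21 -0.16 -0.14  1.59  0.    1.43] 0.0001
[ 0.4426 -0.1116  0.19  ] 102.0 ([-0.0203, 0.0027, 0.0015], [0.2, -0.2, -15.6])
3.55 [ 0.4412 -0.0912  0.1915] [179.9  -0.2  86.4] F [-0.8  0.2 -0.1] [-0.21 -0.16 -0.14  1.59  0.    1.43] 0.0001
[ 0.4439 -0.1167  0.19  ] 106.0 ([-0.0253, 0.0043, 0.0014], [0.2, -0.2, -19.6])
```

>>> send_rows([
  [[-0.0048,0.0001,0.0015,0,0,-3.6,1],[-0.01,0.0006,0.0015,0,0,-7.6,1],[-0.0152,0.0015,0.0015,0,0,-11.6,1],[-0.0203,0.0027,0.0015,0,0,-15.6,1],[-0.0253,0.0043,0.0015,0,0,-19.6,1]],
])

```text
time: 3.97
tcp_pos: [0.4442, -0.1165, 0.1913]
tool_rot: [3.137, -0.003, 1.854]
force: [-0.4, 0.3, -1.0]
grip_width: -0.0
```

```bash
cat > ang.py <<'E'
from bench import arm
from h import *
import sys
p,d=arm.capture("top");m=arm.camera_model("top");P=pts(m,d);cv2.imwrite("pics/t_%s.png"%sys.argv[1],cv2.resize(p[135:275,205:375],None,fx=4.5,fy=4.2,interpolation=3))
hsv=cv2.cvtColor(p,cv2.COLOR_BGR2HSV);r=np.zeros(d.shape,bool);r[135:275,200:370]=1
for b,a,c in blobs(r&((hsv[...,0]<12)|(hsv[...,0]>170))&(hsv[...,1]>80)&(hsv[...,2]<150)&(P[...,1]>-.19),30):
    w=ray(m,*c,.158);print("brown",a,c.round(1),w.round(4),"polar",np.hypot(*(w[:2]-C)).round(4),np.degrees(np.arctan2(*(w[:2]-C)[::-1])).round(1))
E
python3 ang.py a; for a in  198 200 202 204 206; do python3 o.py $a .19; done
```

```text
4.02 [ 0.4444 -0.1172  0.1912] [ 1.797e+02 -1.000e-01  1.065e+02] F [ 0.2 -0.9  0.2] [-0.26 -0.14 -0.13  1.58  0.    1.02] -0.0001
[ 0.4447 -0.1192  0.19  ] 108.0 ([-0.002, -0.0003, 0.0012], [0.3, -0.1, -1.5])
4.02 [ 0.4444 -0.1172  0.1912] [ 1.797e+02 -1.000e-01  1.065e+02] F [ 0.2 -0.9  0.2] [-0.26 -0.14 -0.13  1.58  0.    1.02] -0.0001
[ 0.4455 -0.1217  0.19  ] 110.0 ([-0.0046, -0.0002, 0.0012], [0.3, -0.1, -3.5])
4.02 [ 0.4444 -0.1172  0.1912] [ 1.797e+02 -1.000e-01  1.065e+02] F [ 0.2 -0.9  0.2] [-0.26 -0.14 -0.13  1.58  0.    1.02] -0.0001
[ 0.4465 -0.1241  0.19  ] 112.0 ([-0.0072, 0.0, 0.0012], [0.3, -0.1, -5.5])
4.02 [ 0.4444 -0.1172  0.1912] [ 1.797e+02 -1.000e-01  1.065e+02] F [ 0.2 -0.9  0.2] [-0.26 -0.14 -0.13  1.58  0.    1.02] -0.0001
[ 0.4475 -0.1265  0.19  ] 114.0 ([-0.0098, 0.0003, 0.0011], [0.3, -0.1, -7.5])
4.02 [ 0.4444 -0.1172  0.1912] [ 1.797e+02 -1.000e-01  1.065e+02] F [ 0.2 -0.9  0.2] [-0.26 -0.14 -0.13  1.58  0.    1.02] -0.0001
[ 0.4486 -0.1289  0.19  ] 116.0 ([-0.0124, 0.0007, 0.0011], [0.3, -0.1, -9.5])
```

View pics/t_a.png

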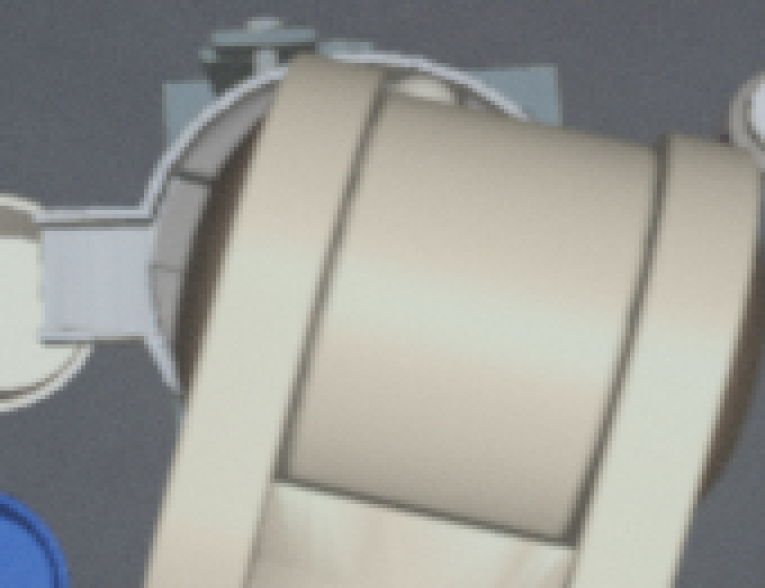

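The wheel is about 15° short: the pocket edges are at crop (180,178) and (165,268), and they belong at 225 and 322. I slow down from here.

>>> send_rows([
  [[-0.002,0,0.001,0,0,-1.5,1],[-0.0046,0,0.001,0,0,-3.5,1],[-0.0072,0,0.001,0,0,-5.5,1],[-0.0098,0.0003,0.001,0,0,-7.5,1],[-0.0124,0.0007,0.001,0,0,-9.5,1]],
])

```text
time: 4.43
tcp_pos: [0.448, -0.1274, 0.1907]
tool_rot: [3.137, -0.004, 2.025]
force: [-2.4, 3.7, -0.8]
grip_width: 0.0001
```

```bash
python3 ang.py b; for a in  207 208 209 210 211 212; do python3 o.py $a .19; done
```

```text
brown 31 [256.9 192.1] [ 0.5293 -0.0353  0.158 ] polar 0.0621 77.7
4.48 [ 0.4486 -0.1281  0.1908] [179.7  -0.2 116.2] F [-0.7 -0.1 -0.2] [-0.28 -0.13 -0.11  1.58  0.01  0.83] -0.0001
[ 0.4492 -0.13    0.19  ] 117.0 ([-0.002, -0.0003, 0.0008], [0.3, -0.2, -0.8])
4.48 [ 0.4486 -0.1281  0.1908] [179.7  -0.2 116.2] F [-0.7 -0.1 -0.2] [-0.28 -0.13 -0.11  1.58  0.01  0.83] -0.0001
[ 0.4498 -0.1312  0.19  ] 118.0 ([-0.0033, -0.0003, 0.0008], [0.3, -0.2, -1.8])
4.48 [ 0.4486 -0.1281  0.1908] [179.7  -0.2 116.2] F [-0.7 -0.1 -0.2] [-0.28 -0.13 -0.11  1.58  0.01  0.83] -0.0001
[ 0.4504 -0.1324  0.19  ] 119.0 ([-0.0046, -0.0002, 0.0008], [0.3, -0.1, -2.8])
4.48 [ 0.4486 -0.1281  0.1908] [179.7  -0.2 116.2] F [-0.7 -0.1 -0.2] [-0.28 -0.13 -0.11  1.58  0.01  0.83] -0.0001
[ 0.451  -0.1335  0.19  ] 120.0 ([-0.0059, -0.0001, 0.0008], [0.3, -0.1, -3.8])
4.48 [ 0.4486 -0.1281  0.1908] [179.7  -0.2 116.2] F [-0.7 -0.1 -0.2] [-0.28 -0.13 -0.11  1.58  0.01  0.83] -0.0001
[ 0.4517 -0.1346  0.19  ] 121.0 ([-0.0072, -0.0, 0.0008], [0.3, -0.1, -4.8])
4.48 [ 0.4486 -0.1281  0.1908] [179.7  -0.2 116.2] F [-0.7 -0.1 -0.2] [-0.28 -0.13 -0.11  1.58  0.01  0.83] -0.0001
[ 0.4524 -0.1357  0.19  ] 122.0 ([-0.0085, 0.0001, 0.0008], [0.3, -0.1, -5.8])
```

View pics/t_b.png

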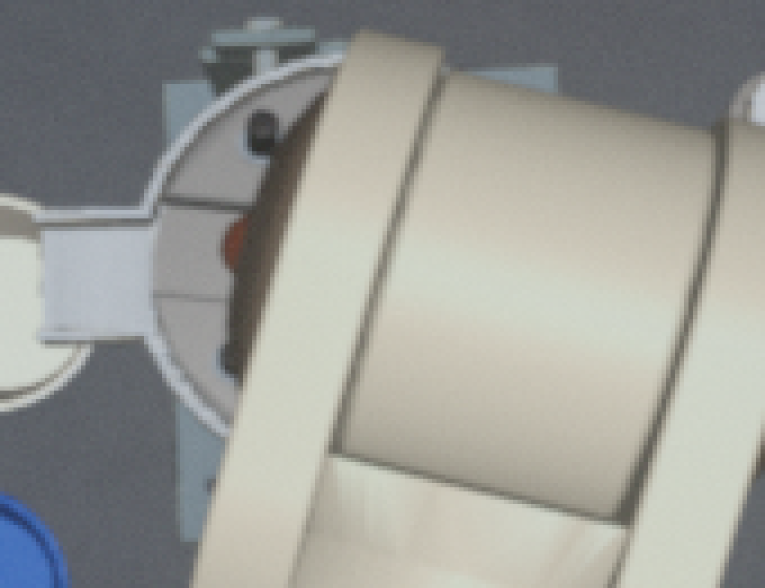

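About 6–7° remain and the wheel is at the bump: I read a brief 4 N, and the peg is at (262,125) with a target of (242,138). I push slowly over it.

>>> send_rows([
  [[-0.002,0,0.001,0,0,-0.8,1],[-0.0033,0,0.001,0,0,-1.8,1],[-0.0046,0,0.001,0,0,-2.8,1],[-0.0059,0,0.001,0,0,-3.8,1],[-0.0059,0,0.001,0,0,-3.8,1]],
])

```text
time: 4.9
tcp_pos: [0.4515, -0.1337, 0.19]
tool_rot: [3.136, -0.002, 2.095]
force: [-1.0, 0.2, 1.0]
grip_width: -0.0001
```

```bash
python3 ang.py c; for a in  211 212 213; do python3 o.py $a .19; done
```

```text
brown 118 [259.5 196. ] [ 0.5211 -0.0405  0.158 ] polar 0.0558 84.7
4.95 [ 0.4513 -0.1337  0.1899] [ 1.797e+02 -1.000e-01  1.200e+02] F [-0.3 -0.5  0.6] [-0.29 -0.12 -0.1   1.58  0.01  0.76] 0.0001
[ 0.4517 -0.1346  0.19  ] 121.0 ([-0.001, -0.0002, -0.0001], [0.3, -0.1, -1.0])
4.95 [ 0.4513 -0.1337  0.1899] [ 1.797e+02 -1.000e-01  1.200e+02] F [-0.3 -0.5  0.6] [-0.29 -0.12 -0.1   1.58  0.01  0.76] 0.0001
[ 0.4524 -0.1357  0.19  ] 122.0 ([-0.0023, -0.0001, -0.0001], [0.3, -0.1, -2.0])
4.95 [ 0.4513 -0.1337  0.1899] [ 1.797e+02 -1.000e-01  1.200e+02] F [-0.3 -0.5  0.6] [-0.29 -0.12 -0.1   1.58  0.01  0.76] 0.0001
[ 0.4531 -0.1368  0.19  ] 123.0 ([-0.0036, -0.0001, -0.0001], [0.3, -0.1, -3.0])
```

View pics/t_c.png

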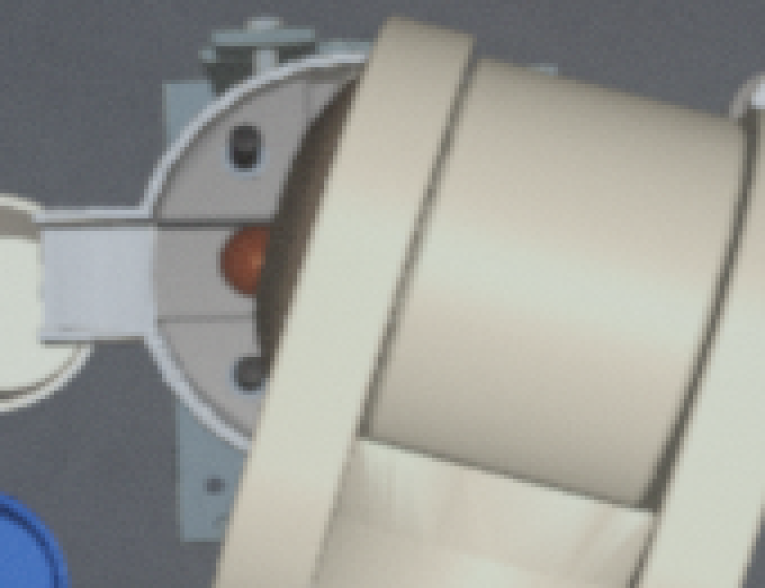

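It has jumped the bump and the brown pocket is at the spout (ball at (245,260)). I back off, lift and check with a clear view.

>>> send_rows([
  [[0.006,0,0,0,0,0,1],[0.01,0,-0.01,0,0,0,1],[0.01,0,-0.04,0,0,0,1],[0.01,0,-0.08,0,0,0,1],[0.01,0,-0.085,0,0,0,1]],
])

```text
time: 5.37
tcp_pos: [0.4466, -0.1252, 0.2817]
tool_rot: [3.131, 0.004, 2.094]
force: [1.1, -0.2, 2.0]
grip_width: 0.0001
```

```bash
python3 - <<'E'
from bench import arm
from h import *
import numpy as np
s=arm.observe();print(s["time"],s["tcp_pos"].round(4))
# paddle approach: finger behind paddle, yaw such that tool +-x = world y
for pos in ([.44,-.27,.30],[.514,-.262,.30]):
  for yaw in (90,120): print(pos,yaw,row(s,pos,yaw))
E
```

```text
5.3667 [ 0.4466 -0.1252  0.2817]
[0.44, -0.27, 0.3] 90 ([-0.1223, -0.0778, -0.0187], [0.6, 0.0, 30.0])
[0.44, -0.27, 0.3] 120 ([-0.1223, -0.0778, -0.0187], [0.6, 0.2, -0.0])
[0.514, -0.262, 0.3] 90 ([-0.1523, -0.0097, -0.0179], [0.6, 0.0, 30.0])
[0.514, -0.262, 0.3] 120 ([-0.1523, -0.0097, -0.0179], [0.6, 0.2, -0.0])
```

>>> send_rows([
  [[-0.03,-0.002,-0.018,0,0,6,1],[-0.065,-0.004,-0.018,0,0,12,1],[-0.1,-0.007,-0.018,0,0,18,1],[-0.135,-0.01,-0.018,0,0,24,1],[-0.152,-0.01,-0.018,0,0,30,1]],
])

```text
time: 5.78
tcp_pos: [0.5144, -0.2645, 0.3]
tool_rot: [3.131, -0.002, 1.563]
force: [0.2, 0.6, -0.7]
grip_width: 0.0001
```

```bash
python3 ang.py d; python3 - <<'E'
from bench import arm
from h import *
p,d=arm.capture("scene");cv2.imwrite('pics/scene3.png',cv2.resize(p[100:300,170:410],None,fx=3,fy=3))
s=arm.observe();print(s["time"],s["tcp_pos"].round(4),s["tool_rot"],s["force"],row(s,[.514,-.262,.207],90))
E
```

```text
brown 195 [262.  196.9] [ 0.5192 -0.0456  0.158 ] polar 0.0505 86.4
5.8833 [ 0.5143 -0.2638  0.2993] [ 3.13194508e+00 -2.55203270e-03  1.56406838e+00] [ 0.2037641  -0.46166066 -1.26244562] ([0.0016, -0.0012, 0.0923], [0.6, -0.1, -0.4])
```

View pics/t_d.png

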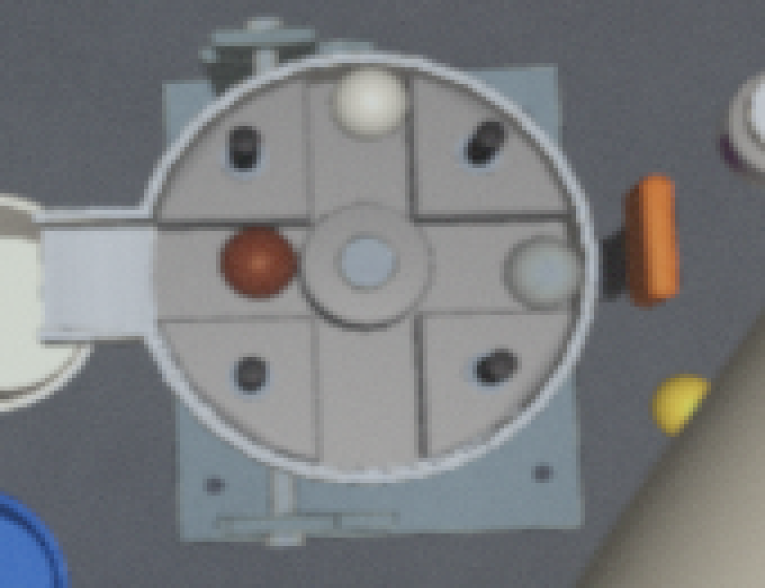

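View pics/scene3.png

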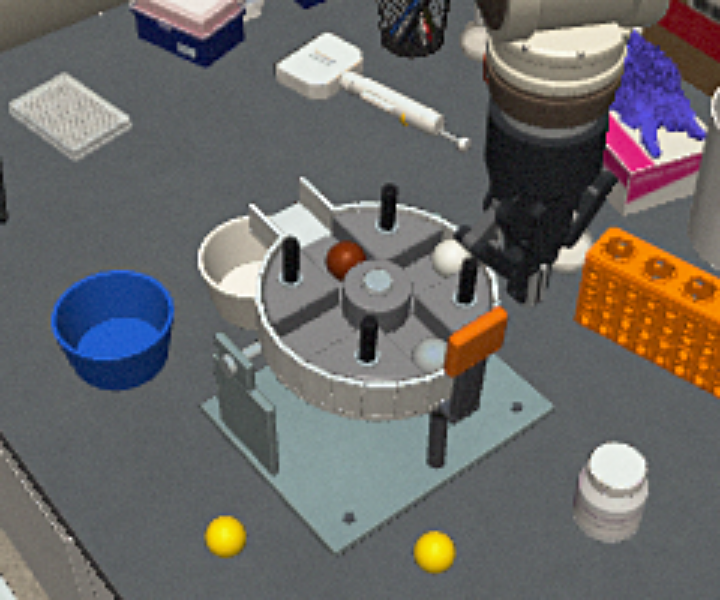

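The wheel is seated: pegs and pocket edges are back where they were at the start, the brown ball is at (258,262) in line with the hub, and white and steel are still in place. Now I lower behind the paddle.

>>> send_rows([
  [[0.0016,-0.001,0.035,0,0,0,1],[0.0016,-0.001,0.07,0,0,0,1],[0.0016,-0.001,0.097,0.6,0,0,1],[0.0016,-0.001,0.097,0.6,0,0,1]],
])

```text
time: 6.22
tcp_pos: [0.5123, -0.2602, 0.1973]
tool_rot: [-3.134, -0.006, 1.566]
force: [-0.3, 0.5, -0.5]
grip_width: 0.0001
```

```bash
cat > pad.py <<'E'
from bench import arm
from h import *
import sys
s=arm.observe();print(round(s["time"],2),s["tcp_pos"].round(4),s["force"].round(1))
# tilt axis y = -.096+.040 , z=.120 ; contact point on face starts 172 behind,  zc above
h0=.082
for th in map(float,sys.argv[1:]):
    c,t=np.cos(th),np.sin(th);y=-.172*c+h0*t;z=h0*c+.172*t
    # finger centre 11mm behind face
    print(th,row(s,[.514,-.056+y-.011,.120+z],90))
E
python3 pad.py -.05 0 0.05 0.1 .15 .2 .25
```

```text
6.22 [ 0.5123 -0.2602  0.1973] [-0.3  0.5 -0.5]
-0.05 ([0.0173, 0.0017, 0.0041], [-0.5, -0.3, -0.3])
0.0 ([0.0212, 0.0016, -0.0045], [-0.5, -0.3, -0.3])
0.05 ([0.0256, 0.0015, -0.013], [-0.5, -0.3, -0.3])
0.1 ([0.0303, 0.0014, -0.0213], [-0.5, -0.3, -0.3])
0.15 ([0.0355, 0.0013, -0.0292], [-0.5, -0.3, -0.3])
0.2 ([0.0411, 0.0013, -0.037], [-0.5, -0.3, -0.3])
0.25 ([0.0471, 0.0012, -0.0444], [-0.5, -0.3, -0.3])
```

>>> send_rows([
  [[0.012,0.001,0,0,0,0,1],[0.02,0.001,-0.002,0,0,0,1],[0.027,0.001,-0.006,0,0,0,1],[0.03,0.001,-0.013,0,0,0,1],[0.0335,0.001,-0.0213,0,0,0,1]],
])

```text
time: 6.63
tcp_pos: [0.514, -0.2265, 0.2213]
tool_rot: [-3.136, -0.004, 1.567]
force: [0.2, -4.4, -3.4]
grip_width: -0.0003
```

```bash
python3 pad.py 0.1 .15 .2 .25 .3 .35; python3 - <<'E'
from bench import arm
from h import *
p,d=arm.capture("scene");cv2.imwrite('pics/scene4.png',cv2.resize(p[100:300,170:410],None,fx=3,fy=3))
E
```

```text
6.63 [ 0.514  -0.2265  0.2213] [ 0.2 -4.4 -3.4]
0.1 ([-0.0034, 0.0, 0.0025], [-0.3, -0.2, -0.2])
0.15 ([0.0018, -0.0, -0.0055], [-0.3, -0.2, -0.2])
0.2 ([0.0073, -0.0001, -0.0132], [-0.3, -0.2, -0.2])
0.25 ([0.0133, -0.0002, -0.0207], [-0.3, -0.2, -0.2])
0.3 ([0.0196, -0.0002, -0.0278], [-0.3, -0.2, -0.2])
0.35 ([0.0262, -0.0003, -0.0346], [-0.3, -0.2, -0.2])
```

View pics/scene4.png

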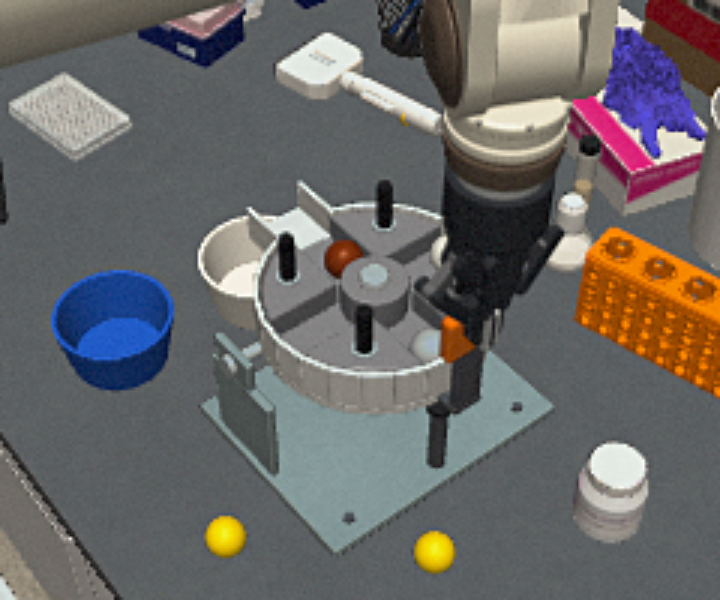

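The finger is on the paddle with about 5.5 N and the carousel has started to tip. I keep following the arc.

>>> send_rows([
  [[0.005,0,-0.005,0,0,0,1],[0.0105,0,-0.0125,0,0,0,1],[0.0165,0,-0.02,0,0,0,1],[0.023,0,-0.027,0,0,0,1],[0.0295,0,-0.0335,0,0,0,1]],
])

```text
time: 7.1
tcp_pos: [0.5142, -0.197, 0.2585]
tool_rot: [-3.138, -0.001, 1.567]
force: [-2.6, -6.5, -0.2]
grip_width: 0.0
```

```bash
python3 pad.py .35 .4 .45 .5; python3 - <<'E'
from bench import arm
from h import *
p,d=arm.capture("scene");cv2.imwrite('pics/scene5.png',cv2.resize(p[100:300,170:410],None,fx=3,fy=3))
E
```

```text
7.1 [ 0.5142 -0.197   0.2585] [-2.6 -6.5 -0.2]
0.35 ([-0.0035, -0.0002, 0.0025], [-0.2, -0.1, -0.2])
0.4 ([0.0035, -0.0002, -0.004], [-0.2, -0.1, -0.2])
0.45 ([0.0108, -0.0003, -0.0102], [-0.2, -0.1, -0.2])
0.5 ([0.0184, -0.0003, -0.0159], [-0.2, -0.1, -0.2])
```

View pics/scene5.png

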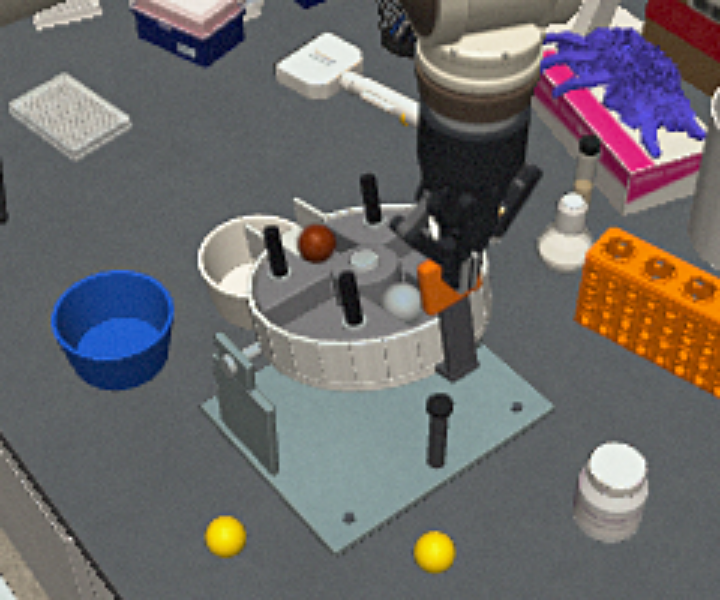

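The carousel is at about 0.33 rad, the brown ball is rolling to the spout at (316,242), and steel has stayed in its pocket. I go a little further and hold.

>>> send_rows([
  [[0.005,0,-0.0025,0,0,0,1],[0.009,0,-0.006,0,0,0,1],[0.012,0,-0.009,0,0,0,1],[0.012,0,-0.009,0,0,0,1],[0.012,0,-0.009,0,0,0,1]],
])

```text
time: 7.57
tcp_pos: [0.5147, -0.1844, 0.27]
tool_rot: [3.141, 0.0, 1.568]
force: [-2.1, -6.3, 1.5]
grip_width: -0.0003
```

```bash
python3 pad.py .35 .4 .45 .3 .2 .1; python3 - <<'E'
from bench import arm
from h import *
p,d=arm.capture("scene");cv2.imwrite('pics/scene6.png',cv2.resize(p[100:300,170:410],None,fx=3,fy=3))
E
```

```text
7.57 [ 0.5147 -0.1844  0.27  ] [-2.1 -6.3  1.5]
0.35 ([-0.0161, -0.0007, 0.014], [0.0, 0.0, -0.2])
0.4 ([-0.0091, -0.0007, 0.0075], [0.0, 0.0, -0.2])
0.45 ([-0.0018, -0.0007, 0.0013], [0.0, 0.0, -0.2])
0.3 ([-0.0227, -0.0007, 0.0208], [0.0, 0.0, -0.2])
0.2 ([-0.0349, -0.0006, 0.0354], [0.0, 0.0, -0.2])
0.1 ([-0.0456, -0.0006, 0.0512], [0.0, 0.0, -0.2])
```

View pics/scene6.png

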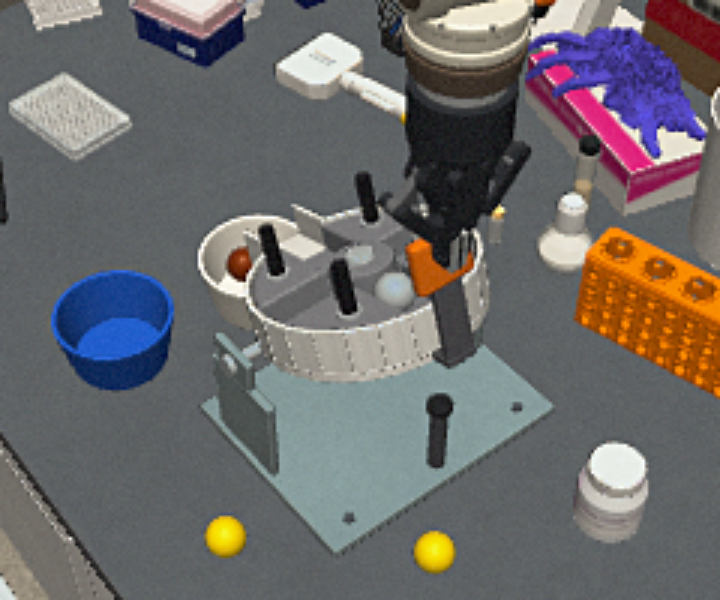

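The brown ball is in the bowl (239,263). Now I let the carousel down gently along the arc.

>>> send_rows([
  [[-0.004,0,0.003,0,0,0,1],[-0.008,0,0.007,0,0,0,1],[-0.013,0,0.013,0,0,0,1],[-0.019,0,0.02,0,0,0,1],[-0.025,0,0.027,0,0,0,1]],
])

```text
time: 8.03
tcp_pos: [0.5154, -0.212, 0.244]
tool_rot: [3.138, 0.005, 1.566]
force: [2.3, -12.4, 6.0]
grip_width: 0.0002
```

```bash
python3 pad.py .25 .2 .15 .1 .05 0
```

```text
8.03 [ 0.5154 -0.212   0.244 ] [  2.3 -12.4   6. ]
0.25 ([-0.0013, -0.0014, 0.002], [0.2, 0.3, -0.3])
0.2 ([-0.0072, -0.0014, 0.0095], [0.2, 0.3, -0.3])
0.15 ([-0.0127, -0.0014, 0.0173], [0.2, 0.3, -0.3])
0.1 ([-0.0178, -0.0014, 0.0253], [0.2, 0.3, -0.3])
0.05 ([-0.0225, -0.0014, 0.0336], [0.2, 0.3, -0.3])
0.0 ([-0.0268, -0.0014, 0.0421], [0.2, 0.3, -0.3])
```

>>> send_rows([
  [[-0.007,-0.001,0.005,0,0,0,1],[-0.012,-0.001,0.011,0,0,0,1],[-0.017,-0.001,0.019,0,0,0,1],[-0.023,-0.001,0.026,0,0,0,1],[-0.028,-0.001,0.032,0,0,0,1]],
])

```text
time: 8.45
tcp_pos: [0.5143, -0.2402, 0.2111]
tool_rot: [3.138, 0.003, 1.566]
force: [-0.1, 0.2, 1.0]
grip_width: 0.0001
```

```bash
python3 pad.py .0
```

```text
8.45 [ 0.5143 -0.2402  0.2111] [-0.1  0.2  1. ]
0.0 ([0.0013, -0.0003, 0.0091], [0.2, 0.2, -0.2])
```

Contact is gone. I retreat backwards and up.

>>> send_rows([
  [[-0.015,0,0,0,0,0,1],[-0.03,0,-0.02,0,0,0,1],[-0.035,0,-0.055,0,0,0,1],[-0.035,0,-0.09,0,0,0,1],[-0.035,0,-0.09,0,0,0,1]],
])

```text
time: 8.87
tcp_pos: [0.5144, -0.2762, 0.3081]
tool_rot: [3.131, 0.006, 1.566]
force: [1.0, -0.1, 1.0]
grip_width: 0.0002
```

```bash
python3 ang.py e; python3 - <<'E'
from bench import arm
from h import *
p,d=arm.capture("scene");cv2.imwrite('pics/scene7.png',cv2.resize(p[100:300,170:410],None,fx=3,fy=3))
p,d=arm.capture("top");cv2.imwrite("pics/top7.png",p);m=arm.camera_model("top");h=cv2.cvtColor(p,cv2.COLOR_BGR2HSV);P=pts(m,d)
p0=cv2.imread("pics/top0.png");df=cv2.absdiff(p,p0).max(2);print("bowl/jar diff",(df[180:235,170:215]>40).sum(),(df[148:178,365:395]>40).sum())
r=np.zeros(d.shape,bool);r[180:235,174:230]=1
for b,a,c in blobs(r&((h[...,0]<12)|(h[...,0]>170))&(h[...,1]>80)&(h[...,2]<170),10): print("brown",a,c,ray(m,*c,.023).round(3),P[b].mean(0).round(3))
s=arm.observe();print(s["time"],s["tcp_pos"],s["force"])
E
```

```text
bowl/jar diff 203 162
brown 145 [192.15862069 208.05517241] [0.515 0.126 0.023] [0.512 0.121 0.045]
9.0167 [ 0.51404548 -0.27541272  0.30117939] [-0.13112113 -0.14377767 -0.34872728]
```

View pics/scene7.png

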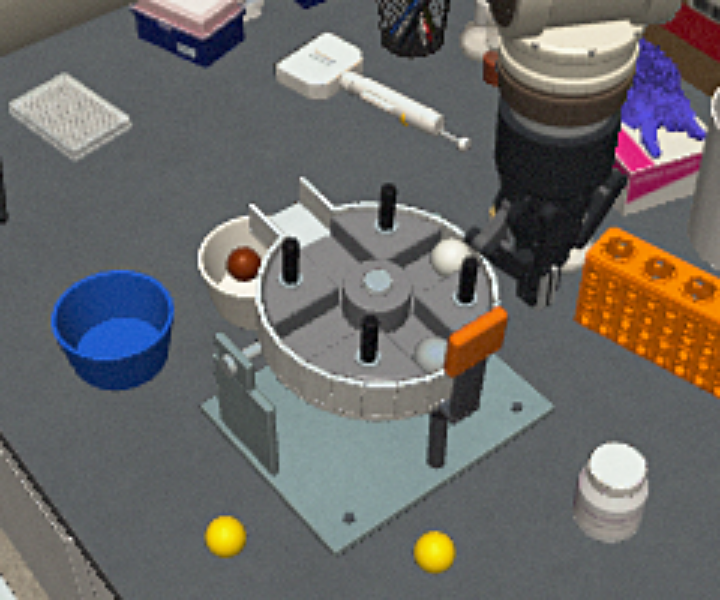

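View pics/top7.png

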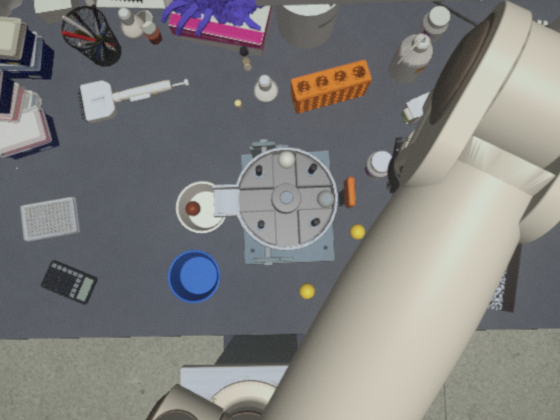

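The carousel is level again, with white at (287,159) and steel at (326,199) still in the wheel. The brown ball is in the bowl at (192,208), and the bowl and jar look unmoved. I wait a moment to confirm the ball is at rest, then hand in.

>>> send_rows([
  [[0,0,-0.01,0,0,0,1],[0,0,-0.01,0,0,0,1],[0,0,-0.01,0,0,0,1],[0,0,-0.01,0,0,0,1],[0,0,-0.01,0,0,0,1]],
])

```text
time: 9.43
tcp_pos: [0.5139, -0.2753, 0.3103]
tool_rot: [3.139, 0.002, 1.567]
force: [0.7, 0.1, -1.1]
grip_width: 0.0003
```

```bash
python3 - <<'E'
from bench import arm
from h import *
m=arm.camera_model("top")
for k in range(2):
    p,d=arm.capture("top");h=cv2.cvtColor(p,cv2.COLOR_BGR2HSV)
    r=np.zeros(d.shape,bool);r[180:235,174:230]=1
    for b,a,c in blobs(r&((h[...,0]<12)|(h[...,0]>170))&(h[...,1]>80)&(h[...,2]<170),10): print("brown",a,c.round(2),ray(m,*c,.023).round(4))
print("bowl",ray(m,202,207,.06).round(3))
def jar(i):
    P0=i[148:178,366:396]; g=(P0.min(2)>170); v,u=np.nonzero(g); return u.mean()+366,v.mean()+148
print(jar(cv2.imread("pics/top0.png")),jar(p))
P=pts(m,d);hh=P[...,2]
def bowl(i): 
    q=(i[180:235,174:212].min(2)>130); v,u=np.nonzero(q); return u.min()+174,v.min()+180,v.max()+180
print(bowl(cv2.imread("pics/top0.png")),bowl(p))
print(arm.observe()["force"]); arm.finish_job()
E
```

```text
brown 143 [192.09 208.1 ] [0.5147 0.126  0.023 ]
brown 143 [192.09 208.1 ] [0.5147 0.126  0.023 ]
bowl [0.513 0.096 0.06 ]
(np.float64(381.91623036649213), np.float64(161.86910994764398)) (np.float64(380.88965517241377), np.float64(160.87241379310345))
(np.int64(175), np.int64(181), np.int64(233)) (np.int64(175), np.int64(181), np.int64(233))
[ 1.04274258  0.10547384 -0.36013418]
the job is handed in; nothing more can be done
```

The brown ball is in the white bowl, the carousel is level again, and the job was handed in at about 9.5 s of the allowed 64 s. I turned the wheel 90° counter-clockwise by pushing one black peg with closed fingers until the brown pocket clicked in at the spout. Then I pushed the orange paddle to about 0.43 rad, as estimated from the finger's path, and eased it back down.

Last checks before handing in:
- **Brown ball:** at rest about 30 mm from the bowl's axis; the limit is 50 mm.
- **Other balls:** white and steel are still in the wheel.
- **Bowl:** its outline in the top view is unchanged.
- **Jar:** its centre shifted about 1 pixel, roughly 2 mm. I put that down to the arm's shadow or occlusion.
- **Forces:** the highest reading on the wrist was about 14 N, while lowering the paddle. The arm ended clear of everything.

No check failed or disagreed. I judged that the carousel was level from the pictures, not from a measured angle.

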